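# Set a telescopic stand leg to its length mark and shut the cam lever

### The job

Take hold of the crossbar foot of the sprung telescopic leg and pull it out until the pointed end of the bar lines up with the brass pointer on the rule. Keep holding it exactly there and, with the same hand still on the bar, slide along it to push the open cam lever fully shut against its stop. Finish while still holding the leg at the mark with the lever shut - do not let go, the spring would pull it back - and leave the pointer and the other things on the bench where they are.

Things in the scene. Friction and masses are not known exactly. Their poses are not given: they have to be found in the camera images.
- stand: fixed telescopic leg lying in two wooden cradles: grey 40 mm square outer tube, black collar at its mouth (to 75 mm above the bench). Origin on the bench below the tube's axis (axis 50 mm up), at the collar's mouth; x: the way the leg pulls out, z: up. The cam lever is on its +y side, an aluminium rule on its -y side (y -157 to -183 mm, 40 mm up)
- leg (a joint): how far the inner leg is pulled out, m, 0 (fully in) to 0.10; it starts fully in. A spring always pulls it in with 3 N at 0 and 4 to 5.5 N near the mark; shutting the lever does not keep it there, only a hand does. Closed fingers slide along the bar with a drag of about 0.4 times the force of each pad: 16 N at a light 20 N grip, so grip lightly.
- leg_bar (a point): middle of the leg's crossbar foot, at the stand's x = 45 mm + joint leg, y = 0, z = 50 mm (moves with the leg). Slippery round steel bar, diameter 16 mm, along the stand's y, from -110 mm (then the cone) to +149 mm (then a 6 mm rubber cap, 19 mm across), open below. A black block covers its middle 40 mm. Free to grip outside the open lever, at y = 130 to 145 mm
- leg_tip (a point): tip of the pointed (cone) end of the crossbar, at the stand's x = 45 mm + joint leg, y = -130 mm, z = 50 mm: the index of the leg's length
- mark (a joint): position of the brass pointer on the rule, m, on the same scale as joint leg: the leg is at the mark when the two values are equal. It lies between 0.040 and 0.075. Stiff to move; leave it.
- mark_tip (a point): tip of the brass pointer, at the stand's x = 45 mm + joint mark, y = -139 mm, z = 50 mm; it points at the bar's tip (gap 9 mm along y) when the leg is at the mark. Its axes are the stand's.
- cam_lever (a joint): angle of the cam lever about its upright pivot, rad: 0 = shut, against its stop, parallel to the leg; it starts open at 0.33 to 0.45 (largest 0.55), swung out to the +y side. It stays where it is left; 0.15 N m of hinge friction, so some 2 N at 80 mm from the pivot shuts it. Its arm is springy: pressed on past shut it flexes by 0.08 rad per N m (10 mm at 100 mm takes 13 N).
- lever_pivot (a point): the lever's pivot, at the stand's x = 0, y = 35 mm, 77 mm above the bench. The lever is a straight aluminium bar 12 mm thick sideways, 18 mm high (68 to 86 mm above the bench; hub to 91 mm), so it passes 10 mm over the crossbar; it runs 165 mm from the pivot, at joint 0 along the stand's +x
- lever_end (a point): far end of the lever's bar, on its centreline, 165 mm from the pivot
- chisel: bystander: wood-handled steel chisel 210 mm long, 26 mm high, lying beside the tube; leave alone
- offcut: bystander: dark wood block 45 x 35 x 16 mm lying beyond the bar, near the rule; leave alone
- mallet: bystander: wooden mallet lying on the bench, about 260 mm long, 60 mm high; leave alone
- jar: bystander: jar 68 mm across, 85 mm high; leave alone
- stone: bystander: grey sharpening stone 180 x 60 x 25 mm; leave alone
- tape: bystander: tape measure case 65 x 35 x 60 mm; leave alone
- gauge: bystander: wooden marking gauge 180 mm long, 50 mm high; leave alone

How it is judged (in metres and radians):
On the way, in this order (a step that is already met when the one before it is completed fails the run):
1. the leg is held by the fingers at the mark (tips within 4 mm along the leg) with the lever still open (over 0.25 rad) (x of leg_tip in the frame of mark_tip between -0.004 and 0.004 m and contact force between the fingers and leg above 1.5 N and value of joint cam_lever above 0.25 rad), for 0.3 s.
2. the lever is shut (under 0.06 rad) while the fingers hold the leg at the mark (x of leg_tip in the frame of mark_tip between -0.004 and 0.004 m and contact force between the fingers and leg above 1.5 N and value of joint cam_lever below 0.06 rad), for 0.3 s.
At the end, for the whole second after the job is handed in: The fingers still hold the leg (over 1.5 N on it) at rest, the bar's tip within 4 mm of the brass pointer along the leg, and the cam lever is shut (under 0.06 rad) (all of step 2 and velocity of joint leg between -0.01 and 0.01 m/s); the arm keeps its last pose, push and grip.
It fails at once if the lever is shut (under 0.2 rad) with the leg more than 10 mm off the mark (value of joint cam_lever below 0.2 rad and (x of leg_tip in the frame of mark_tip above 0.01 m or x of leg_tip in the frame of mark_tip below -0.01 m)).
It fails at once if the brass pointer is shifted by more than 3 mm (distance of mark_tip from where it was at the start of the episode above 0.003 m).
It fails at once if another thing on the bench is shifted by more than 30 mm (distance of any of chisel, offcut, mallet, jar, stone, tape, gauge from where it was at the start of the episode above 0.03 m).
It also fails if it takes over 48 s, if anything falls off the work surface, if the arm or the gripper's body presses on something with over 40 N, if the wrist force passes 120 N, or if a joint passes its speed limit or range.

### The arm

A 6-joint arm with a two-finger parallel gripper is mounted at the origin on the work surface. World frame = base frame: x ahead of the robot, y to its left, z up, the work surface at z = 0. Lengths are in m, angles in degrees, forces in N, time in s.
With the tool pointing down it reaches from about 0.35 to 0.875 m from the base axis. Payload 4.2 kg.
Tool frame: the origin (TCP) lies at the very end of the fingers, on their centre line; the grasp point (between the pads) lies 19 mm behind it (r.grip_point_offset is the distance from the TCP to the grasp point, in m); z points along the fingers, y is the line along which they close (so a half turn about z gives the same grasp; the last joint's range is limited). The gripper opens to 87 mm and grips with 3 to 60 N. Pads are 19 mm wide; open, the fingers measure 117 mm over their backs; the gripper's body (75 mm by 190 mm) begins 51 mm behind the grasp point.
Start: joints at [-53.938, 22.042, 0.453, 0, -68.411, -14.817], TCP at [0.226, -0.582, 0.199] pointing down, gripper open.
Joint ranges: [-179.83, 179.83], [-69.29, 118.12], [-61.27, 80.66], [-181.25, 117.63], [-171.15, -9.14], [-177.46, 177.46]. Speed limits (degrees/s): [159.86, 159.86, 180, 180, 180, 180].

### API

Orientations are given as a 3x3 rotation matrix whose columns are the frame's x, y, z axes.
In Python, from station import r, cams gives the robot as it stands. The module is installed in compiled form; this text tells all that it offers.
- The arm moves only by the shell command python3 -m handwheel 'ROWS'. ROWS is JSON, a list that holds one entry, the list of rows, each a list of 7 numbers: the turn, a rotation vector about the tool's x, y, z in units of 6 degrees (1.0 is 6 degrees), then the shift along the tool's x, y, z in m, then the finger opening in m, from 0 to 0.087. In form: [[[ax, ay, az, x, y, z, jaw], ...]]. A call has 1 to 12 rows; each row shifts and turns the commanded pose from where the row before left it, along the tool's axes as they then stand; what a row does not reach is not made up. A row lasts 1/10 s, in which the tool goes at most 50 mm and 8.59 degrees, less where a joint would pass 70% of its speed; a pose out of reach is approached as far as the arm can. A call with a gripper value outside its range is refused whole. The fingers move at their own pace and stop on an object; the grip force is fixed at half the most. Time passes only in rows, so rows that do not move let the fingers close. It gives the time, the measured TCP pose, the force, the opening and the grip force at its end, in the units of the state.
- r.sense(): the state, without advancing time (a new reading comes with each control period).
- cams.capture(name): name is "scene" or "top" or "wrist"; returns the picture (384x512x3 uint8, red, green, blue); there is no depth.
- cams.get_calibration(name): a dict with "camera_matrix" (3x3 intrinsics, pixels), "rvec" (rotation vector, rad) and "tvec" (3), from world to camera coordinates, as OpenCV has them; the wrist camera has in their place "T_tool_cam" (4x4, takes a point from camera to tool coordinates, whose origin is the TCP and whose axes are the flange's). Camera axes: x right, y down, z forward; pixel columns grow to the right and rows downward; lengths in m; the calibration is good to about 2 mm. The wrist camera is an equidistant fisheye: a pixel r from the principal point sees the ray r / f radians off the axis. A picture is of the moment at which its call begins: read the wrist's pose just before it. get_calibration takes no time and is no camera call.
- r.finish_job(): hands the job in; it is judged then, once.
The state is a dict: "time_s": time; "joints": joint angles; "joint_velocities": joint speeds; "effort": joint torques, N m; "tcp_pos": TCP position; "ee_rot": TCP orientation; "wrist_force": force on the tool from outside, world axes, zero at the start; "moment": the same for the moment, N m; "gripper_width": opening from 0.0 (shut) to 1.0 (fully open); "gripper_force": force on a finger pad.
Only numpy, scipy, OpenCV 4.12 (cv2) and the standard library are available. Lean on these libraries where they do the work, as an engineer would, in place of code of your own. Each camera call takes 0.05 s, during which the arm holds its last target. There are 200 camera calls.

## Working session

There is one attempt and no reset: what is moved stays moved. The work goes in short steps, Python scripts to look and compute and a shell command to move; the robot and the scene stay as the last step left them, time stands still between calls to the robot, and variables do not carry over. Pictures are saved under pics/ and viewed, at most 10 in all, crops included, and the job is handed in when it is done.

```bash
mkdir -p pics
python3 - <<'E'
from station import r,cams
import cv2
for n in("scene","top"):
    cv2.imwrite(f"pics/{n}0.png",cv2.resize(cams.capture(n)[:,:,::-1],(800,600),interpolation=cv2.INTER_CUBIC))
    c=cams.get_calibration(n);print(n,c)
print(cams.get_calibration("wrist"))
s=r.sense();print(s)
E
```

```text
scene {'camera_matrix': array([[370.96252996,   0.        , 252.35596223],
       [  0.        , 370.96252996, 189.93373672],
       [  0.        ,   0.        ,   1.        ]]), 'rvec': array([ 1.93697521,  1.86609446, -0.51229993]), 'tvec': array([ 0.01841177, -0.42179435,  1.62881146])}
top {'camera_matrix': array([[389.05949803,   0.        , 256.85810942],
       [  0.        , 389.05949803, 200.14274355],
       [  0.        ,   0.        ,   1.        ]]), 'rvec': array([ 1.99353739, -2.23907991,  0.22342464]), 'tvec': array([0.02148173, 0.55073691, 1.46060415])}
{'camera_matrix': array([[297.31863964,   0.        , 253.83530987],
       [  0.        , 297.31863964, 185.78128806],
       [  0.        ,   0.        ,   1.        ]]), 'T_tool_cam': array([[ 8.85766810e-04, -9.61373841e-01, -2.75244535e-01,
         7.61339868e-02],
       [ 9.99999432e-01,  6.88450673e-04,  8.13486961e-04,
         2.23288679e-04],
       [-5.92572799e-04, -2.75245099e-01,  9.61373905e-01,
        -1.84283507e-01],
       [ 0.00000000e+00,  0.00000000e+00,  0.00000000e+00,
         1.00000000e+00]])}
{'time_s': 0.1, 'joints': array([-5.39386501e+01,  2.20868702e+01,  3.88278059e-01, -2.33860092e-02,
       -6.84099501e+01, -1.48189741e+01]), 'joint_velocities': array([-0.06664353, -0.03040081,  0.21000391,  0.12464475, -0.00434212,
        0.0559838 ]), 'effort': array([ 5.38856348e-04, -3.91690135e+01,  1.87937468e+01,  4.23188657e+00,
        1.35040213e-02, -6.44811462e-05]), 'tcp_pos': array([ 0.22627323, -0.58199352,  0.19817317]), 'ee_rot': array([[-9.32110577e-01, -3.62172913e-01, -8.08330417e-04],
       [-3.62173796e-01,  9.32108933e-01,  1.75480874e-03],
       [ 1.17907809e-04,  1.92843189e-03, -9.99998134e-01]]), 'wrist_force': array([-0.35778282, -0.70825209, -0.35074446]), 'moment': array([-0.01398966, -0.04467336,  0.0185006 ]), 'gripper_force': 0.0, 'gripper_width': 0.9972762802426322}
```

View pics/top0.png

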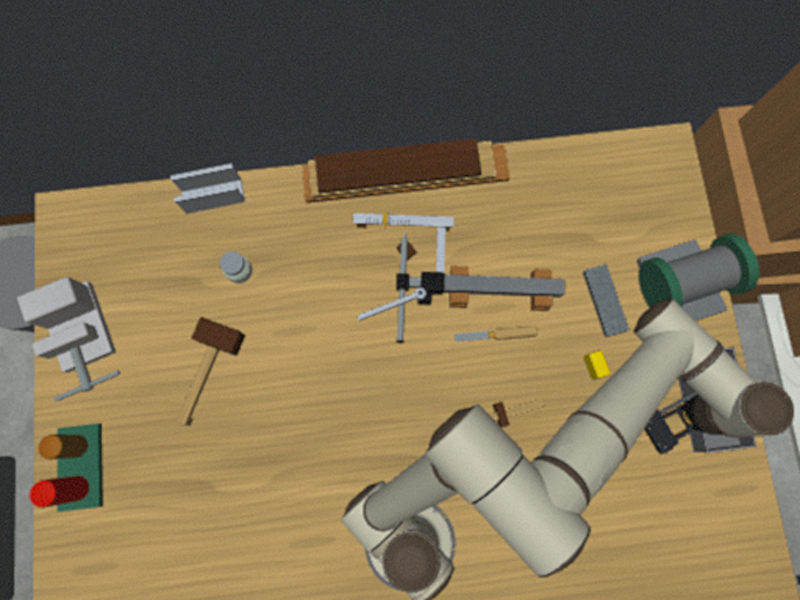

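View pics/scene0.png

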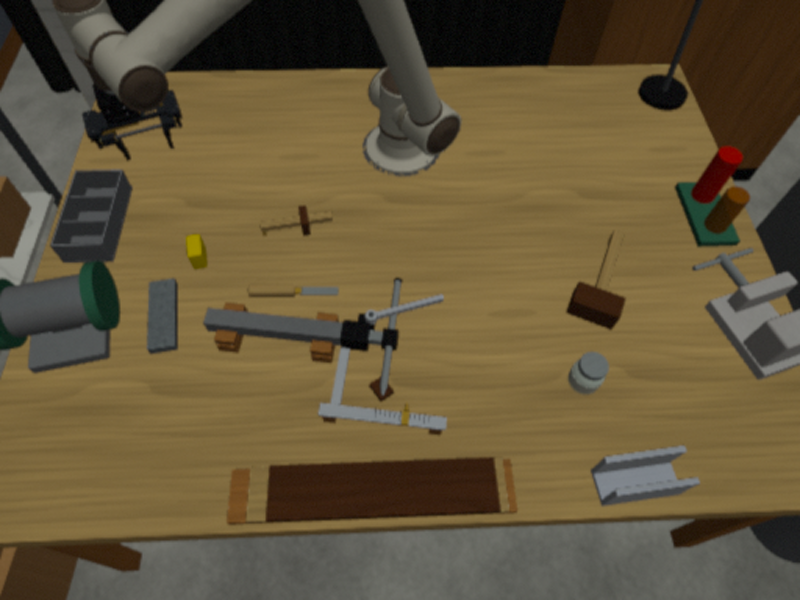

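The top view shows the cone tip (405,235), bar cap (400,341), pivot (420,294), lever end (360,318) and pointer (387,224). In the scene view they are at tip (384,393), cap (398,281), pivot (370,316), lever end (441,298) and pointer (405,408). I'll fit the stand pose to these.

```bash
cat > h.py <<'E'
import numpy as np,cv2
from station import r,cams
from scipy.optimize import least_squares
def W(p,q):
    x,y,a=p[:3];c,s=np.cos(a),np.sin(a)
    return np.array([x+c*q[0]-s*q[1],y+s*q[0]+c*q[1],q[2]])
def pts(p,leg=0):
    m,l=p[3:5]
    return [W(p,q) for q in [(.045+leg,-.13,.05),(.045+leg,.155,.05),(0,.035,.091),(.165*np.cos(l),.035+.165*np.sin(l),.077),(.045+m,-.139,.05)]]
def proj(n,P):
    c=cams.get_calibration(n);return cv2.projectPoints(np.array(P),c["rvec"],c["tvec"],c["camera_matrix"],None)[0][:,0]
E
python3 - <<'E'
from h import *
O={"top":np.array([(405,235),(400,341),(420,293),(360,318),(387,225)])*.64,"scene":np.array([(384,393),(398,281),(370,316),(441,298),(405,409)])*.64}
f=lambda p:np.concatenate([(proj(n,pts(p))-O[n]).ravel() for n in O])
s=least_squares(f,[.6,0,1.57,.055,.4],x_scale=[.1,.1,.1,.01,.1],loss='soft_l1')
print(s.x,np.degrees(s.x[2]));print(f(s.x).reshape(-1,2).round(1))
p=s.x
print("grip",W(p,(.045,.1375,.05)),"d",W(p,(1,0,0))-W(p,(0,0,0)))
E
```

```text
[ 0.62718938 -0.10018876  1.41314117  0.04818556  0.4529633 ] 80.96702516892607
[[-0.1 -2.5]
 [ 0.1 -0.3]
 [ 0.3 -1.7]
 [-0.7 -0.1]
 [-0.4  1.3]
 [-1.4  2.3]
 [-0.3 -0.2]
 [ 0.4 -0.8]
 [ 0.5 -0.7]
 [-0.2 -3.6]]
grip [ 0.49845976 -0.03415895  0.05      ] d [0.15700287 0.98759815 0.        ]
```

```bash
python3 -m handwheel '[[[0,0,1.26,0,0,0,0.087],[0,0,1.26,0,0,0,0.087],[0,0,1.26,0,0,0,0.087],[0,0,1.26,0,0,0,0.087],[0,0,0,-0.0115,0.0365,0,0.087],[0,0,0,-0.0115,0.0365,0,0.087],[0,0,0,-0.0115,0.0365,0,0.087],[0,0,0,-0.0115,0.0365,0,0.087],[0,0,0,-0.0115,0.0365,0,0.087],[0,0,0,-0.0115,0.0365,0,0.087],[0,0,0,-0.0115,0.0365,0,0.087],[0,0,0,-0.0115,0.0365,0,0.087]]]'
python3 -m handwheel '[[[0,0,0,-0.0115,0.0365,0,0.087],[0,0,0,-0.0115,0.0365,0,0.087],[0,0,0,-0.0115,0.0365,0,0.087],[0,0,0,-0.0115,0.0365,0,0.087],[0,0,0,-0.0115,0.0365,0,0.087],[0,0,0,-0.0115,0.0365,0,0.087],[0,0,0,-0.0115,0.0365,0,0.087],[0,0,0,-0.0115,0.0365,0,0.087],[0,0,0,0,0,0,0.087],[0,0,0,0,0,0,0.087]]]'
python3 - <<'E'
from h import *
s=r.sense();print(s["tcp_pos"],s["ee_rot"],s["wrist_force"])
np.savez("w1.npz",t=s["tcp_pos"],R=s["ee_rot"])
cv2.imwrite("pics/w1.png",cv2.resize(cams.capture("wrist")[:,:,::-1],(800,600),interpolation=cv2.INTER_CUBIC))
E
```

```text
time_s: 1.3
tcp_pos: [0.3632, -0.3069, 0.1989]
ee_rot: [[-0.988, 0.157, -0.0], [0.157, 0.988, 0.0], [0.0, 0.0, -1.0]]
wrist_force: [0.5, -0.2, 1.2]
gripper_width: 0.998
gripper_force: 0.0
time_s: 2.3
tcp_pos: [0.4992, -0.0339, 0.1985]
ee_rot: [[-0.988, 0.155, -0.002], [0.155, 0.988, -0.0], [0.002, -0.0, -1.0]]
wrist_force: [0.3, -0.5, 0.1]
gripper_width: 1.0
gripper_force: 0.0
[ 0.49920197 -0.0338569   0.19850815] [[-9.87934391e-01  1.54863649e-01 -1.69947621e-03]
 [ 1.54864262e-01  9.87935730e-01 -2.33926529e-04]
 [ 1.64274655e-03 -4.94292190e-04 -9.99998529e-01]] [ 0.33904427 -0.54948266  0.14077282]
```

View pics/w1.png

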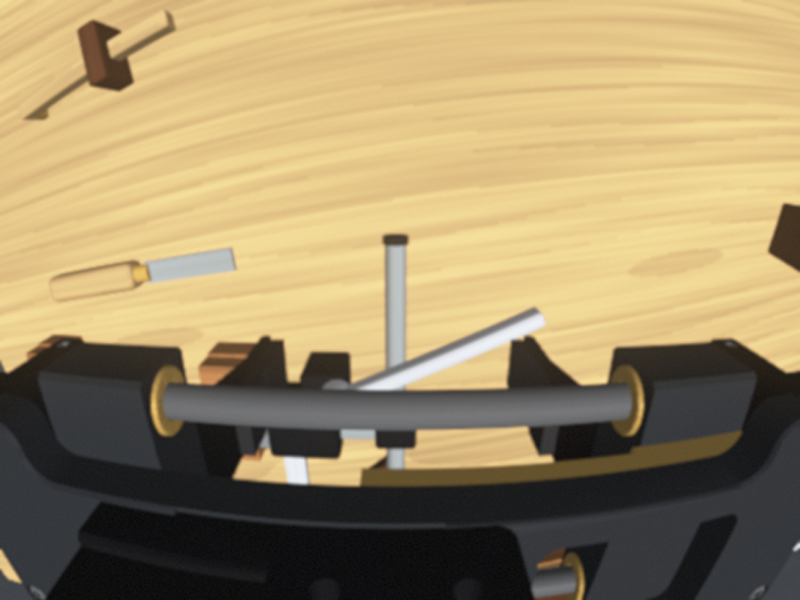

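The wrist view shows the bar upright at column 396, its cap at (396,237) and the lever end at (542,318). That lines up with the tool. Next I'll look closely at the pointer and tip.

```bash
python3 -m handwheel '[[[0,0,0,-0.04,0.005,0,0.087],[0,0,0,-0.04,0.005,0,0.087],[0,0,0,-0.04,0.005,0,0.087],[0,0,0,-0.04,0.005,0,0.087],[0,0,0,-0.04,0.005,0,0.087],[0,0,0,-0.04,0,0,0.087],[0,0,0,-0.02,0,0,0.087],[0,0,0,0,0,0,0.087],[0,0,0,0,0,0,0.087]]]'
python3 - <<'E'
from h import *
s=r.sense();print(s["tcp_pos"],s["ee_rot"])
np.savez("w2.npz",t=s["tcp_pos"],R=s["ee_rot"])
im=cams.capture("wrist")[:,:,::-1];cv2.imwrite("pics/w2full.png",im)
cv2.imwrite("pics/w2.png",cv2.resize(im[100:250,150:350],(800,600),interpolation=cv2.INTER_CUBIC))
E
```

```text
time_s: 3.25
tcp_pos: [0.7594, -0.0518, 0.1982]
ee_rot: [[-0.987, 0.158, -0.002], [0.158, 0.987, -0.0], [0.002, -0.0, -1.0]]
wrist_force: [-1.8, 0.1, 0.5]
gripper_width: 1.004
gripper_force: 0.0
[ 0.75937607 -0.05183346  0.1981617 ] [[-9.87408095e-01  1.58178734e-01 -2.17757629e-03]
 [ 1.58179235e-01  9.87410414e-01 -5.86574237e-05]
 [ 2.14088315e-03 -4.02366167e-04 -9.99997627e-01]]
```

View pics/w2.png

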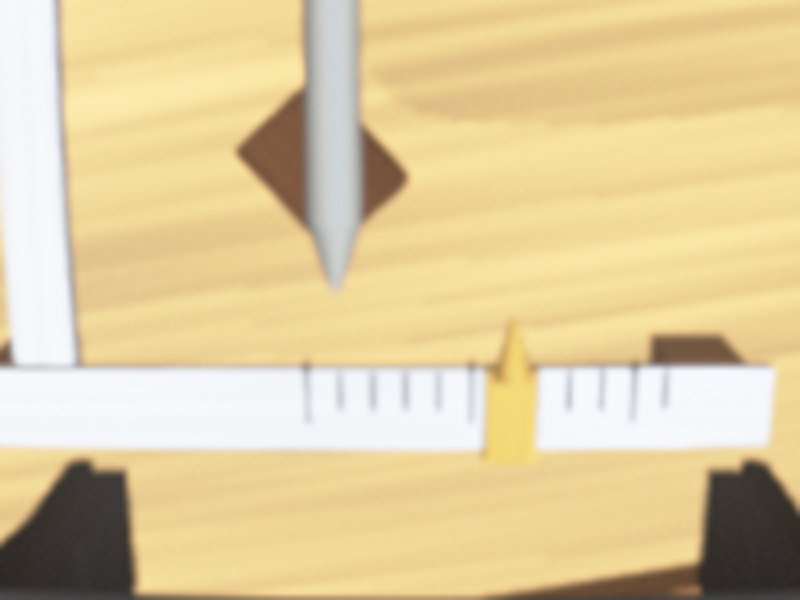

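The crop shows the cone tip at (336,292) and the brass pointer tip at (514,320).

```bash
cat >> h.py <<'E'
def ray(px,d,z):
    c=cams.get_calibration("wrist");K=c["camera_matrix"];T=c["T_tool_cam"]
    u=cv2.fisheye.undistortPoints(np.array([[px]],float),K,np.zeros(4))[0,0]
    v=d["R"]@T[:3,:3]@np.array([*u,1]);o=d["t"]+d["R"]@T[:3,3]
    return o+v*(z-o[2])/v[2]
E
python3 - <<'E'
from h import *
a,b=np.load("w1.npz"),np.load("w2.npz")
q=lambda x,y:(150+x/4,100+y/4)
tip=ray(q(336,292),b,.05);mk=ray(q(514,320),b,.05)
cap=ray((395.5*.64,237*.64),a,.05);le=ray((542*.64,318*.64),a,.077)
print(tip,mk,cap,le)
u=(tip-cap);print("len",np.linalg.norm(u));u/=np.linalg.norm(u)  # stand -y
X=np.array([-u[1],u[0],0]);print("X",X,np.degrees(np.arctan2(X[1],X[0])))
print("mark",(mk-tip)@X,"gap",(mk-tip)@u)
bar=cap-u*0
g=cap+u*.0185;print("grip",g); 
R=b["R"];d=g-b["t"];d[2]=.031-b["t"][2];print("shift tool",R.T@d)
piv=cap+u*.12-X*.045;print("lever ang",np.arctan2(-(le-piv)@u,(le-piv)@X),np.linalg.norm((le-piv)[:2]))
E
```

```text
[ 0.7590496 -0.0749003  0.05     ] [ 0.77536176 -0.02542247  0.05      ] [ 0.47796795 -0.03137688  0.05      ] [0.54684661 0.06485215 0.077     ]
len 0.2844313302264867
X [0.15301908 0.98822323 0.        ] 81.19807252189976
mark 0.05139121327184302 gap 0.008549005383240105
grip [ 0.49625008 -0.03420773  0.05      ]
shift tool [ 0.26224288 -0.02414984  0.16773325]
lever ang 0.41660595037319137 0.16472481478357787
```

```bash
python3 -m handwheel '[[[0,0,0,0.0375,-0.0034,0,0.06],[0,0,0,0.0375,-0.0034,0,0.06],[0,0,0,0.0375,-0.0034,0,0.06],[0,0,0,0.0375,-0.0034,0,0.06],[0,0,0,0.0375,-0.0034,0,0.06],[0,0,0,0.0375,-0.0034,0,0.06],[0,0,0,0.0375,-0.0034,0,0.06],[0,0,0,0,0,0.04,0.06],[0,0,0,0,0,0.04,0.06],[0,0,0,0,0,0.04,0.06],[0,0,0,0,0,0.03,0.06],[0,0,0,0,0,0.018,0.06]]]'
python3 -m handwheel '[[[0,0,0,0,0,0,0.06],[0,0,0,0,0,0,0.06]]]'
python3 - <<'E'
from h import *
s=r.sense();g=np.array([.4963,-.0342,.031]);print("corr",s["ee_rot"].T@(g-s["tcp_pos"]),s["wrist_force"])
E
```

```text
time_s: 4.5
tcp_pos: [0.4946, -0.0334, 0.03]
ee_rot: [[-0.988, 0.157, -0.002], [0.157, 0.988, -0.0], [0.002, -0.001, -1.0]]
wrist_force: [-0.2, 0.2, -0.0]
gripper_width: 0.688
gripper_force: 0.0
time_s: 4.7
tcp_pos: [0.4972, -0.033, 0.0323]
ee_rot: [[-0.988, 0.156, 0.001], [0.156, 0.988, 0.0], [-0.001, 0.0, -1.0]]
wrist_force: [-0.6, -0.3, -0.8]
gripper_width: 0.692
gripper_force: 0.0
corr [ 0.00067175 -0.00130845  0.00133075] [-0.59383046 -0.33612703 -0.84368534]
```

```bash
python3 -m handwheel '[[[0,0,0,0,-0.001,0,0.03],[0,0,0,0,0,0,0.03],[0,0,0,0,0,0,0.01],[0,0,0,0,0,0,0.01],[0,0,0,0,0,0,0.01],[0,0,0,0,0,0,0.01],[0,0,0,0,0,0,0.01]]]'
```

```text
time_s: 5.4
tcp_pos: [0.497, -0.034, 0.0311]
ee_rot: [[-0.988, 0.156, -0.0], [0.156, 0.988, -0.0], [0.0, -0.0, -1.0]]
wrist_force: [-0.0, -4.1, 0.6]
gripper_width: 0.157
gripper_force: 1.8
```

```bash
python3 -m handwheel '[[[0,0,0,0,0,0,0.0],[0,0,0,0,0,0,0.0],[0,0,0,0,0,0,0.0],[0,0,0,0,0,0,0.0]]]'
python3 - <<'E'
from h import *
cv2.imwrite("pics/w3.png",cv2.resize(cams.capture("wrist")[130:290,150:350,::-1],(750,600),interpolation=cv2.INTER_CUBIC))
E
```

```text
time_s: 5.8
tcp_pos: [0.4989, -0.0344, 0.0345]
ee_rot: [[-0.988, 0.154, 0.004], [0.154, 0.988, -0.001], [-0.004, -0.001, -1.0]]
wrist_force: [-3.7, -2.5, 20.3]
gripper_width: 0.007
gripper_force: 10.5
```

View pics/w3.png

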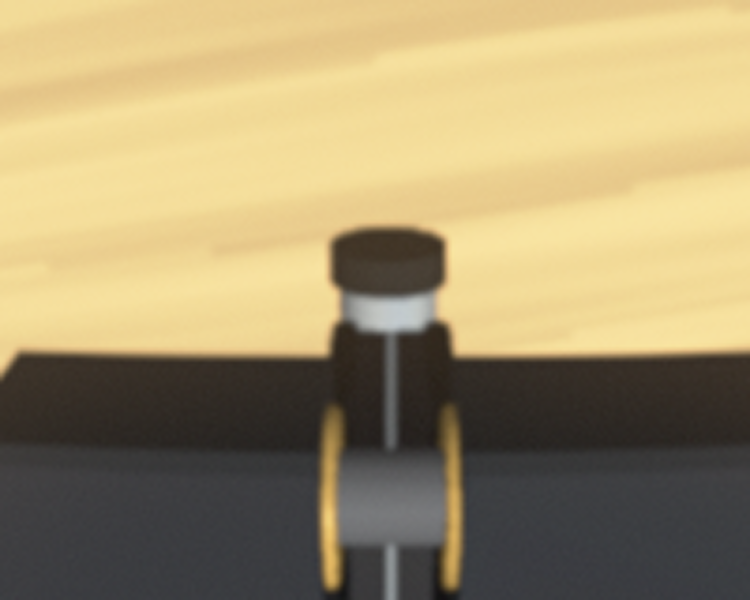

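The fingers closed to about 0 and are pressing on top of the bar. The bar therefore sits roughly 16 mm lower relative to the tool than expected, and the picture scale hints at the same. I'll open, check, and go lower in steps while watching the force.

```bash
python3 -m handwheel '[[[0,0,0,0,0,0,0.06],[0,0,0,0,0,0,0.06],[0,0,0,0,0,0,0.06],[0,0,0,0,0,0,0.06],[0,0,0,0,0,0,0.06]]]'
python3 -m handwheel '[[[0,0,0,0,0,0.004,0.06],[0,0,0,0,0,0.004,0.06],[0,0,0,0,0,0.002,0.06],[0,0,0,0,0,0,0.06]]]'
python3 - <<'E'
from h import *
cv2.imwrite("pics/s2.png",cv2.resize(cams.capture("scene")[150:290,160:350,::-1],(800,590),interpolation=cv2.INTER_CUBIC))
c=cams.capture("top")[110:240,200:380,::-1]
cv2.imwrite("pics/t2.png",cv2.resize(c,(800,578),interpolation=cv2.INTER_CUBIC))
E
```

```text
time_s: 6.35
tcp_pos: [0.4966, -0.0339, 0.0307]
ee_rot: [[-0.988, 0.157, -0.001], [0.157, 0.988, -0.0], [0.001, -0.0, -1.0]]
wrist_force: [-0.2, 0.0, 1.2]
gripper_width: 0.375
gripper_force: 0.0
time_s: 6.75
tcp_pos: [0.4966, -0.034, 0.0205]
ee_rot: [[-0.988, 0.156, -0.001], [0.156, 0.988, -0.0], [0.001, -0.001, -1.0]]
wrist_force: [0.4, -0.1, -0.1]
gripper_width: 0.667
gripper_force: 0.0
```

View pics/s2.png

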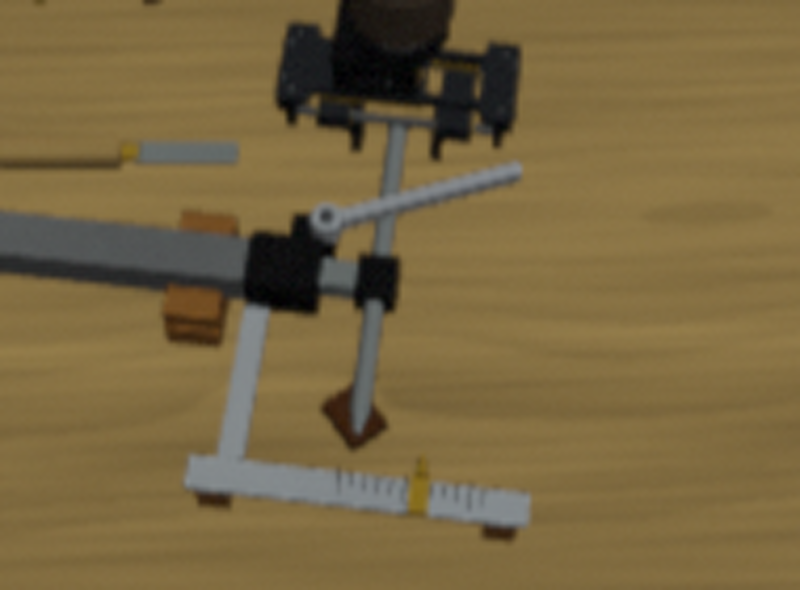

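The scene crop shows the fingertips only just at bar level, with the bar top between them. The cone tip is at (362,432) and the pointer at (421,462). I'll go 6 mm lower and close.

```bash
python3 -m handwheel '[[[0,0,0,0,0,0.003,0.05],[0,0,0,0,0,0.003,0.03],[0,0,0,0,0,0,0.01],[0,0,0,0,0,0,0.01],[0,0,0,0,0,0,0.01],[0,0,0,0,0,0,0.01],[0,0,0,0,0,0,0.01]]]'
python3 -c "
from h import *
s=r.sense();print(s['wrist_force'],s['gripper_width'],s['gripper_force'])"
```

```text
time_s: 7.55
tcp_pos: [0.4971, -0.0342, 0.0152]
ee_rot: [[-0.988, 0.156, -0.0], [0.156, 0.988, -0.0], [0.0, -0.0, -1.0]]
wrist_force: [1.2, -1.9, -0.1]
gripper_width: 0.173
gripper_force: 30.0
[ 1.16272102 -1.86835303 -0.0868831 ] 0.17292841541720558 30.00274121761322
```

Firm grip, 30 N on the bar. Now I'll pull it 52.5 mm.

```bash
python3 -m handwheel '[[[0,0,0,0,0.006,0,0.01],[0,0,0,0,0.006,0,0.01],[0,0,0,0,0.006,0,0.01],[0,0,0,0,0.006,0,0.01],[0,0,0,0,0.006,0,0.01],[0,0,0,0,0.006,0,0.01],[0,0,0,0,0.006,0,0.01],[0,0,0,0,0.006,0,0.01],[0,0,0,0,0.0045,0,0.01],[0,0,0,0,0,0,0.01],[0,0,0,0,0,0,0.01],[0,0,0,0,0,0,0.01]]]'
python3 - <<'E'
from h import *
a=np.load("w2.npz");s=r.sense()
print(s["tcp_pos"],s["wrist_force"],(s["tcp_pos"]-np.array([.4971,-.0342,.0152]))@np.array([.153,.988,0]))
S=cams.capture("scene")[:,:,::-1];T=cams.capture("top")[:,:,::-1]
cv2.imwrite("pics/s3f.png",S);cv2.imwrite("pics/t3f.png",T)
A=cv2.resize(S[240:280,220:300],(800,400),interpolation=cv2.INTER_CUBIC)
B=cv2.resize(T[135:155,230:290],(800,200)if 0 else (600,200),interpolation=cv2.INTER_CUBIC)
C=np.zeros((600,800,3),np.uint8);C[:400]=A;C[400:,:600]=B
cv2.imwrite("pics/c3.png",C)
E
```

```text
time_s: 8.75
tcp_pos: [0.5053, 0.018, 0.0152]
ee_rot: [[-0.988, 0.156, 0.0], [0.156, 0.988, -0.0], [-0.0, 0.0, -1.0]]
wrist_force: [0.6, -4.5, 2.1]
gripper_width: 0.176
gripper_force: 30.0
[0.50529689 0.01801082 0.01522667] [ 0.56876144 -4.49372884  2.10187686] 0.05283841854477858
```

View pics/c3.png

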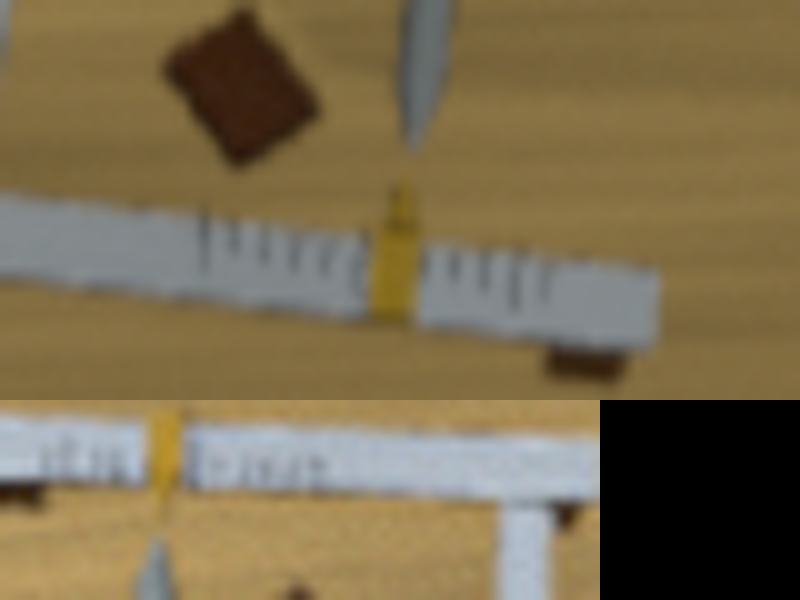

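Both crops put the tip about 2 mm beyond the pointer: scene tip (414,150) against pointer (403,185), top tip (158,540) against pointer (164,500). I'll back off 2 mm, hold, then start sliding.

```bash
python3 -m handwheel '[[[0,0,0,0,-0.002,0,0.01],[0,0,0,0,0,0,0.01],[0,0,0,0,0,0,0.01],[0,0,0,0,0,0,0.01],[0,0,0,0,0,0,0.01],[0,0,0,0,0,0,0.01],[0,0,0,-0.004,0,0,0.01],[0,0,0,-0.005,0,0,0.01],[0,0,0,-0.005,0,0,0.01],[0,0,0,-0.005,0,0,0.01],[0,0,0,-0.005,0,0,0.01]]]'
python3 - <<'E'
from h import *
S=cams.capture("scene")[:,:,::-1];T=cams.capture("top")[:,:,::-1]
s=r.sense();print(s["tcp_pos"],s["wrist_force"],(s["tcp_pos"]-np.array([.4971,-.0342,.0152]))@np.array([.153,.988,0]))
C=np.zeros((600,800,3),np.uint8);C[:400]=cv2.resize(S[240:280,220:300],(800,400),interpolation=cv2.INTER_CUBIC)
C[400:,:600]=cv2.resize(T[135:155,230:290],(600,200),interpolation=cv2.INTER_CUBIC)
cv2.imwrite("pics/c4.png",C)
E
```

```text
time_s: 9.95
tcp_pos: [0.5135, 0.0092, 0.0116]
ee_rot: [[-0.986, 0.161, -0.031], [0.161, 0.987, -0.005], [0.03, -0.01, -1.0]]
wrist_force: [-22.5, -0.8, 8.8]
gripper_width: 0.171
gripper_force: 30.0
[0.5142542  0.00910799 0.01148236] [-19.56894385  -2.29175759   7.84537863] 0.04541288316029794
```

View pics/c4.png

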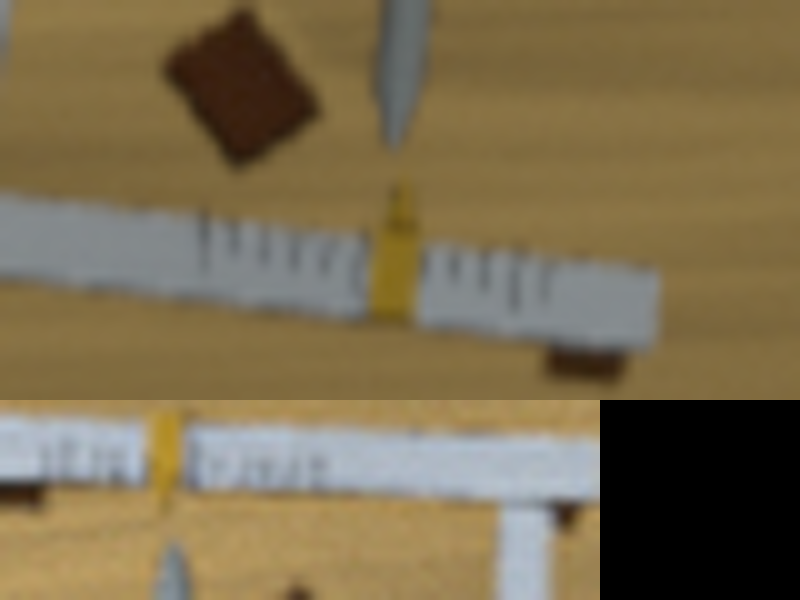

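The drag deflects the arm, so the tip is now about 5 mm short: scene tip (393,150), top tip (174,542). I'll ease the jaws so the bar rests on one pad by its spring alone, with little drag, and recheck.

```bash
python3 -m handwheel '[[[0,0,0,0,0,0,0.018],[0,0,0,0,0,0,0.018],[0,0,0,0,0,0,0.018],[0,0,0,0,0,0,0.018],[0,0,0,0,0,0,0.018]]]'
cat >> h.py <<'E'
def chk(name=None):
    s=r.sense();S=cams.capture("scene")[:,:,::-1];T=cams.capture("top")[:,:,::-1];t=s["tcp_pos"]
    print("leg %.4f slide %.4f z %.4f"%((t-[.4971,-.0342,.0152])@[.153,.988,0],(t-[.4971,-.0342,.0152])@[.988,-.153,0],t[2]),s["wrist_force"].round(1),s["gripper_width"],s["gripper_force"])
    # tip column: scene bar row 252-254 centroid (grey, low saturation) 
    for n,I,rows,c0,c1 in(("scene",S,slice(249,254),245,285),("top",T,slice(150,154),235,275)):
        h=cv2.cvtColor(np.ascontiguousarray(I[rows,c0:c1]),cv2.COLOR_BGR2HSV).astype(float)
        w=np.clip(80-h[...,1],0,None);print(n,((w*np.arange(c0,c1)).sum(1)/w.sum(1)).round(2))
    if name:
        C=np.zeros((600,800,3),np.uint8);C[:400]=cv2.resize(S[180:280,190:340],(600,400),interpolation=cv2.INTER_CUBIC)
        C[400:,:600]=cv2.resize(T[135:155,230:290],(600,200),interpolation=cv2.INTER_CUBIC);cv2.imwrite(name,C)
E
python3 -c "
from h import *
chk()"
```

```text
time_s: 10.55
tcp_pos: [0.5255, 0.0114, 0.0137]
ee_rot: [[-0.987, 0.158, -0.007], [0.158, 0.987, -0.001], [0.006, -0.002, -1.0]]
wrist_force: [-2.3, -3.2, -0.5]
gripper_width: 0.209
gripper_force: 2.3
leg 0.0494 slide 0.0211 z 0.0137 [-2.3 -3.2 -0.5] 0.2093148035858214 2.3450269550085068
scene [260.26 260.   259.95 259.85 259.68]
top [246.44 246.2  246.   245.92]
```

Run:
```python
from h import *
for n,f,rows,c0,c1 in(("scene","pics/s3f.png",slice(249,254),245,285),("top","pics/t3f.png",slice(150,154),235,275)):
    h=cv2.cvtColor(np.ascontiguousarray(cv2.imread(f)[rows,c0:c1]),cv2.COLOR_BGR2HSV).astype(float)
    w=np.clip(80-h[...,1],0,None);print(n,((w*np.arange(c0,c1)).sum(1)/w.sum(1)).round(2))
```

```text
scene [261.48 261.33 261.1  261.16 261.03]
top [245.35 245.19 245.04 244.9 ]
```

The tip is about 2.3 mm short. I'll correct it, hold 0.4 s, then slide on.

```bash
python3 -m handwheel '[[[0,0,0,0,0.0023,0,0.018],[0,0,0,0,0,0,0.018],[0,0,0,0,0,0,0.018],[0,0,0,0,0,0,0.018],[0,0,0,0,0,0,0.018],[0,0,0,0,0,0,0.018]]]'
python3 -c "
from h import *
chk()"
```

```text
time_s: 11.25
tcp_pos: [0.5265, 0.0138, 0.0139]
ee_rot: [[-0.987, 0.158, -0.005], [0.158, 0.987, -0.001], [0.005, -0.002, -1.0]]
wrist_force: [-3.0, -3.8, -0.7]
gripper_width: 0.21
gripper_force: 2.4
leg 0.0519 slide 0.0217 z 0.0139 [-3.  -3.8 -0.7] 0.21044909077011473 2.3840394616127014
scene [260.93 260.82 260.77 260.52 260.46]
top [245.5  245.52 245.45 245.43]
```

```bash
python3 -m handwheel '[[[0,0,0,-0.004,0,0,0.018],[0,0,0,-0.004,0,0,0.018],[0,0,0,-0.004,0,0,0.018],[0,0,0,-0.004,0,0,0.018],[0,0,0,-0.004,0,0,0.018],[0,0,0,-0.004,0,0,0.018],[0,0,0,0,0,0,0.018]]]'
python3 -c "
from h import *
chk('pics/c5.png')"
```

```text
time_s: 12.05
tcp_pos: [0.5505, 0.0101, 0.0139]
ee_rot: [[-0.988, 0.157, -0.005], [0.157, 0.988, -0.001], [0.005, -0.002, -1.0]]
wrist_force: [-3.1, -4.8, -1.9]
gripper_width: 0.21
gripper_force: 3.1
leg 0.0519 slide 0.0460 z 0.0139 [-3.1 -4.8 -1.9] 0.2100384117283524 3.095817065113806
scene [260.95 260.81 260.8  260.52 260.48]
top [245.56 245.55 245.4  245.43]Traceback (most recent call last):
  File "<string>", line 3, in <module>
    chk('pics/c5.png')
    ~~~^^^^^^^^^^^^^^^
  File "h.py", line 25, in chk
    C=np.zeros((600,800,3),np.uint8);C[:400]=cv2.resize(S[180:280,190:340],(600,400),interpolation=cv2.INTER_CUBIC)
                                     ~^^^^^^
ValueError: could not broadcast input array from shape (400,600,3) into shape (400,800,3)
```

The tip is steady on the mark. Continuing the slide.

```bash
sed -i 's/C\[:400\]=/C[:400,:600]=/' h.py; python3 -m handwheel '[[[0,0,0,-0.004,0,0,0.018],[0,0,0,-0.004,0,0,0.018],[0,0,0,-0.004,0,0,0.018],[0,0,0,-0.004,0,0,0.018],[0,0,0,-0.004,0,0,0.018],[0,0,0,-0.004,0,0,0.018],[0,0,0,-0.004,0,0,0.018],[0,0,0,-0.004,0,0,0.018],[0,0,0,-0.004,0,0,0.018],[0,0,0,0,0,0,0.018]]]'
python3 -c "
from h import *
chk('pics/c5.png')"
```

```text
time_s: 13.15
tcp_pos: [0.5861, 0.0045, 0.0138]
ee_rot: [[-0.988, 0.157, -0.005], [0.157, 0.988, -0.001], [0.005, -0.002, -1.0]]
wrist_force: [-2.2, -4.9, -1.6]
gripper_width: 0.209
gripper_force: 3.1
leg 0.0518 slide 0.0821 z 0.0138 [-2.2 -4.9 -1.6] 0.2089901923073028 3.0927348509430885
scene [260.94 260.86 260.79 260.52 260.53]
top [245.55 245.48 245.47 245.46]
```

View pics/c5.png

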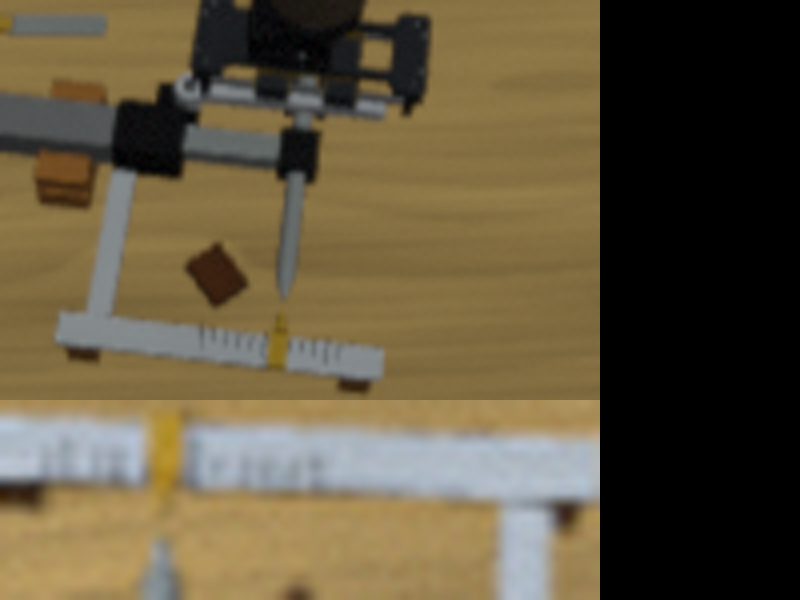

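The lever now looks parallel to the leg and the tip is still aligned. I'll push a little more to feel the stop.

```bash
python3 -m handwheel '[[[0,0,0,-0.003,0,0,0.018],[0,0,0,-0.002,0,0,0.018],[0,0,0,-0.002,0,0,0.018],[0,0,0,0,0,0,0.018],[0,0,0,0,0,0,0.018]]]'
python3 -c "
from h import *
chk()"
```

```text
time_s: 13.75
tcp_pos: [0.5907, 0.0038, 0.0137]
ee_rot: [[-0.987, 0.158, -0.009], [0.158, 0.987, -0.001], [0.009, -0.002, -1.0]]
wrist_force: [-7.1, -1.5, 2.6]
gripper_width: 0.205
gripper_force: 6.3
leg 0.0519 slide 0.0867 z 0.0137 [-7.1 -1.5  2.6] 0.2047516501224038 6.310101673007011
scene [260.94 260.85 260.79 260.51 260.48]
top [245.54 245.5  245.47 245.49]
```

The lever is at its stop: the push rose by 5 N and the tip hasn't moved. I'll tighten the grip for a sure hold, with a 1 mm compensation, and verify.

```bash
python3 -m handwheel '[[[0,0,0,0,-0.001,0,0.014],[0,0,0,0,0,0,0.014],[0,0,0,0,0,0,0.014],[0,0,0,0,0,0,0.014],[0,0,0,0,0,0,0.014],[0,0,0,0,0,0,0.014]]]'
python3 -c "
from h import *
chk('pics/c6.png')"
```

```text
time_s: 14.45
tcp_pos: [0.5905, 0.0025, 0.0137]
ee_rot: [[-0.987, 0.158, -0.009], [0.158, 0.987, -0.001], [0.009, -0.002, -1.0]]
wrist_force: [-7.1, -2.6, 2.0]
gripper_width: 0.17
gripper_force: 33.9
leg 0.0505 slide 0.0866 z 0.0137 [-7.1 -2.6  2. ] 0.1699753641656988 33.86793449521065
scene [260.93 260.84 260.78 260.49 260.44]
top [245.58 245.51 245.66 245.47]
```

View pics/c6.png

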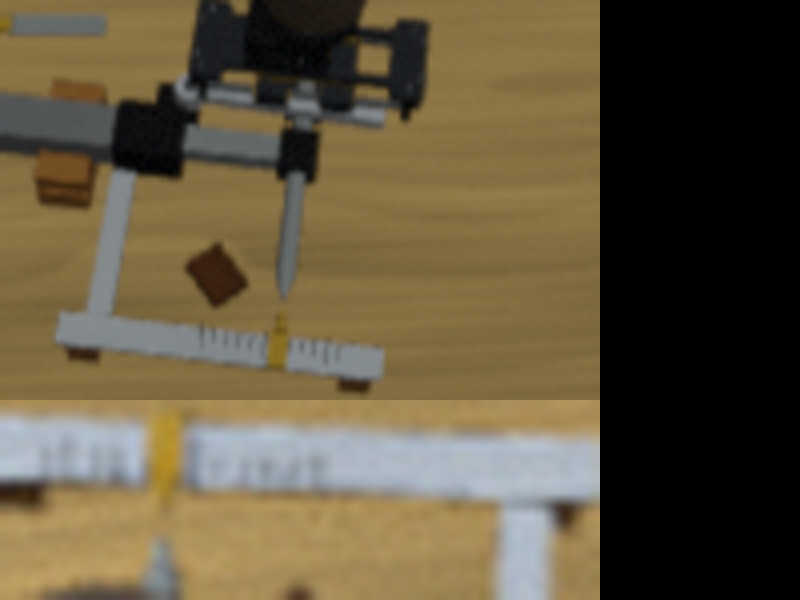

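The tip is on the pointer, the lever is pressed shut against its stop, and the grip is firm.

```bash
python3 -c "
from station import r
print(r.finish_job())"
```

```text
the job is handed in; nothing more can be done
None
```

I handed the job in at about 14.5 s with the leg gripped at the brass pointer (about 34 N on the pads) and the cam lever pressed shut against its stop; the hand-in gave no verdict. By the cameras the tip is within about 1 mm of the pointer. The first grip attempt missed, with the fingers closing on top of the bar, so I lowered the hand and regripped.

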